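Pull the dust filter for inspection

TASK

Slide the fan-speed grip on the grey console back to the red idle pointer, then swing the extractor's cover flap up until it stands upright, and draw out the filter plate hidden beneath by its yellow tab. Finish while holding the filter plate still and upright in the gripper, over the middle of the open dust tray and about a hand's width clear above it; leave the flap standing open and the fan at idle. Do not disturb the other things on the bench.

Things in the scene. Friction and masses are not known exactly. Their poses are not given: they have to be found in the camera images.
- console: grey fan console fixed to the bench, a box 100 (x) x 190 (y) x 45 mm tall, origin at the centre of its underside. A slider track (40 x 170 x 14 mm) runs along its y axis on top. It may stand on either side of the extractor.
- fan_top (a point): centre of the top face of the black slider grip (28 mm along the console's x, 20 mm along its y, 40 mm tall, rising from 59 to 99 mm above the bench; this point is at 99 mm). Pinch it from above and move it along the console's y axis; it stays where it is left (about 1.5 N of friction).
- fan (a joint): slider position in m, 0 to 0.12, growing along the console's +y; 0.06 is the middle of the console. It starts at the fast end, 0.085 or more; idle is towards 0.
- idle_mark: red pointer clip (16 x 6 x 12 mm) on top of the console beside the track, on its +x side; its place along the console's y axis is the idle setting: the middle of the grip must come level with it. Same axes as the console; origin at the centre of its underside.
- extractor: green filter box of the dust extractor, fixed to the bench, 220 (x) x 180 (y) x 125 mm tall, origin at the centre of its underside; its -x face looks roughly to the robot. Its top has a recess 130 (x) x 120 (y) mm about the centre, 55 mm deep, closed by the flap.
- flap_bar (a point): middle of the black round bar handle on the aluminium flap: 10 mm thick, 80 mm clear between its two posts, along the extractor's y axis; shut, its centre stands 45 mm above the flap's upper face. Seen from the hinge line it lies 120 mm nearer the robot (-x) and 49 mm up when shut. A bar held between the fingers may turn there.
- flap_hinge (a point): middle of the flap's hinge line, along the extractor's y axis at x = +75 mm, z = 126 mm in the extractor's frame. The flap, 145 (x) x 140 (y) x 4 mm, reaches from there towards the robot.
- flap (a joint): flap angle in rad: 0 shut, 1.57 upright, 1.85 the stop; it rises at its near edge and swings away from the robot, turning about the extractor's +y axis. Stiff hinge: it stays where it is left; under 5 N at the bar opens it.
- filter_tab (a point): centre of the filter plate's yellow grip tab: 12 (x) x 40 (y) x 43 mm tall. With the filter in place it stands upright in the recess, its top 12 mm below the box's top, 44 mm or more free before and behind it, 40 mm at each side; its foot is the recess floor at 70 mm above the bench. Axes as the extractor's at the start.
- filter_mid (a point): middle of the whole filter plate, half-way up its 101 mm height; z up along the plate towards the tab. Below the tab is the blue frame, 14 (x) x 80 (y) x 58 mm, standing loose in a slot 18 x 84 mm and drawn straight up. The tab's centre lies 29 mm above this point, the lower edge 50.5 mm below it. 0.1 to 0.21 kg.
- tray: open dark steel dust tray fixed to the bench, 150 (x) x 180 (y) x 35 mm tall, origin at the centre of its underside. It may stand on either side of the extractor.
- spool_brown: spool of brown thread, 52 mm across, 70 mm tall: a bystander, to be left alone; origin at its underside
- spool_black: spool of black thread, 52 mm across, 70 mm tall: a bystander, to be left alone; origin at its underside
- jar_yellow: white glue jar with yellow cap, 64 mm across, 100 mm tall: a bystander, to be left alone; origin at its underside
- jar_purple: white glue jar with purple cap, 64 mm across, 90 mm tall: a bystander, to be left alone; origin at its underside
- polish_tin: grey polish tin with a white label, 80 mm across, 50 mm tall: a bystander, to be left alone; origin at its underside
- cobbler_hammer: hammer lying on the bench: a bystander, to be left alone; origin at its underside
- shoe_sole: black rubber shoe sole lying on the bench, about 300 mm long: a bystander, to be left alone; origin at its underside
Not all that is in view belongs to the job. Several things have the shape of the console; the one meant has the colours described above.

How it is judged:
By the outcome, as a careful person would: the job done as asked, in the order asked, and still so for the second after the job is handed in, while the arm keeps its last pose, push and grip.
It also fails if it takes over 66 s, if anything falls off the work surface, if the arm or the gripper's body presses on something with over 40 N, if the wrist force passes 120 N, or if a joint passes its speed limit or range.

ROBOT

A 7-joint arm with a two-finger parallel gripper is mounted at the origin on the work surface. World frame = base frame: x ahead of the robot, y to its left, z up, the work surface at z = 0. Lengths are in m, angles in rad, forces in N, time in s.
With the tool pointing down it reaches from about 0.425 to 0.875 m from the base axis. Payload 8.4 kg.
Tool frame: the origin (TCP) lies at the very end of the fingers, on their centre line; the grasp point (between the pads) lies 19 mm behind it; z points along the fingers, x is the direction in which the jaws open and shut, and the axes are right-handed (so a half turn about z gives the same grasp; the last joint's range is limited). The gripper opens to 85 mm and grips with 20 to 120 N. Pads are 22 mm wide; open, the fingers measure 114 mm over their backs; the gripper's body (76 mm by 85 mm) begins 54 mm behind the grasp point. The pads swing forward as they close: fully open they stand 13 mm farther back than shut.
Start: joints at [1.175, 0.333, 0.04, 1.465, -0.013, 1.343, -0.059], TCP at [0.19, -0.622, 0.231] pointing down, gripper open.
Joint ranges: [-2.58, 2.58], [-0.38, 2.09], [-1.3, 1.39], [0.25, 2.4], [-1.5, 4.64], [0.08, 2.09], [-2.65, 2.65]. Speed limits (rad/s): [2.22, 2.22, 2.79, 2.79, 3.14, 3.14, 3.14].

INTERFACE

Orientations are given as a unit quaternion [x, y, z, w].
In Python, from workcell import robot gives the robot as it stands.
- The arm moves only by the shell command python3 -m pendant 'ROWS'. ROWS is JSON, one flat list of numbers, 5 for each row, row after row: the finger opening in mm, from 0 to 85.4, then the shift along the tool's x, y, z in mm, then the turn about the tool's z in degrees. A call has 1 to 8 rows; each row is the pose to reach, as a shift and turn from the pose commanded when the call began, along the tool's axes at that moment; what a row does not reach only later rows make up. A row lasts 1/8 s, in which the tool goes at most 62.5 mm and 10.7 degrees, less where a joint would pass 70% of its speed; a pose out of reach is approached as far as the arm can. A call with a gripper value outside its range is refused whole. The fingers move at their own pace and stop on an object; the grip force is fixed at half the most. Time passes only in rows, so rows that repeat a pose let the fingers close. It gives the time, the measured TCP pose, the force and the opening at its end, in the units of the state.
- robot.read_state(): the state, without advancing time (a new reading comes with each control period).
- robot.grab_frame(name): name is "scene" or "top"; returns a dict with "color" (384x512x3 uint8, red, green, blue), "range_z" (384x512 float32, m along the optical axis (not along the pixel's ray), 0 where there is no reading), "intrinsics" (3x3 intrinsics, pixels), "dist_coeffs" ([k1, k2, p1, p2, k3] as OpenCV has them; the pictures are not rectified), "R" (3x3) and "t" (3): a world point X has camera coordinates R X + t. Camera axes: x right, y down, z forward; pixel columns grow to the right and rows downward; lengths in m; the calibration is good to about 2 mm. A picture is of the moment at which its call begins.
- robot.hand_in(): hands the job in, once; it reports no verdict.
The state is a dict: "time": time; "joint_positions": joint angles; "qvel": joint speeds; "joint_efforts": joint torques, N m; "eef_pos": TCP position; "tcp_rot": TCP orientation; "ft_force": force on the tool from outside, world axes, zero at the start; "wrist_torque": the same for the moment, N m; "finger_gap": finger opening in m.
Only numpy, scipy, OpenCV 4.12 (cv2) and the standard library are available. Lean on these libraries where they do the work, as an engineer would, in place of code of your own. Each camera call takes 0.05 s, during which the arm holds its last target.

## Working session

There is one attempt and no reset: what is moved stays moved. The work goes in short steps, Python scripts to look and compute and a shell command to move; the robot and the scene stay as the last step left them, time stands still between calls to the robot, and variables do not carry over. Pictures are saved under pics/ and viewed, and the job is handed in when it is done.

```bash
mkdir -p pics; ls
python3 - <<'E'
from workcell import robot
import cv2
s=robot.read_state();print({k:(v if not hasattr(v,'tolist') else v.tolist()) for k,v in s.items()})
for n in("scene","top"):
    f=robot.grab_frame(n);cv2.imwrite(f"pics/{n}0.png",cv2.resize(f["color"][:,:,::-1],(800,600),interpolation=cv2.INTER_CUBIC))
    import pickle;pickle.dump(f,open(f"{n}0.pkl","wb"))
    print(f["intrinsics"],f["dist_coeffs"],f["R"],f["t"])
E
```

```text
pics
{'time': 0.0, 'joint_positions': [1.1748068815050354, 0.3339085794506646, 0.03986125836494406, 1.4662636085597855, -0.013371054957755603, 1.3432874034245774, -0.058498320803417776], 'qvel': [9.21640309511042e-05, 8.321823166301373e-05, -0.0018222533072153435, 0.0006501535239238019, 0.0003043506562835794, -0.001533644350246836, -0.0001236842139616877], 'joint_efforts': [-0.000234700164583046, -65.8535385131836, 1.365722268819809, -40.55736422538757, 0.017008636496029794, 0.01237893768120557, 6.13380484537629e-05], 'eef_pos': [0.18993318609156248, -0.6211629007678564, 0.23042634604941933], 'tcp_rot': [0.8038823071091126, -0.5947878572058433, -0.0006810241468605613, -0.0004212404575989852], 'ft_force': [0.052525483612234455, 1.1782691126927964, -1.2395721870528822], 'wrist_torque': [-0.0016701638882779728, 0.025700583860921822, 0.05595669334609301], 'finger_gap': 0.0855799149979166}
[[439.54372102   0.         256.27269189]
 [  0.         439.54372102 191.10151921]
 [  0.           0.           1.        ]] [-0.04813536  0.          0.          0.          0.        ] [[-0.19927075  0.97994228  0.00207027]
 [ 0.82612445  0.16912754 -0.53750746]
 [-0.52707643 -0.10539922 -0.84325645]] [ 0.10902896 -0.39020661  2.03737106]
[[494.96780416   0.         252.76223927]
 [  0.         494.96780416 185.9438063 ]
 [  0.           0.           1.        ]] [-0.13433286  0.          0.          0.          0.        ] [[-0.03300507 -0.99944921 -0.00345462]
 [-0.97689229  0.03299008 -0.2111708 ]
 [ 0.21116846 -0.00359491 -0.97744307]] [0.01282031 0.5734832  1.83720515]
```

View pics/scene0.png

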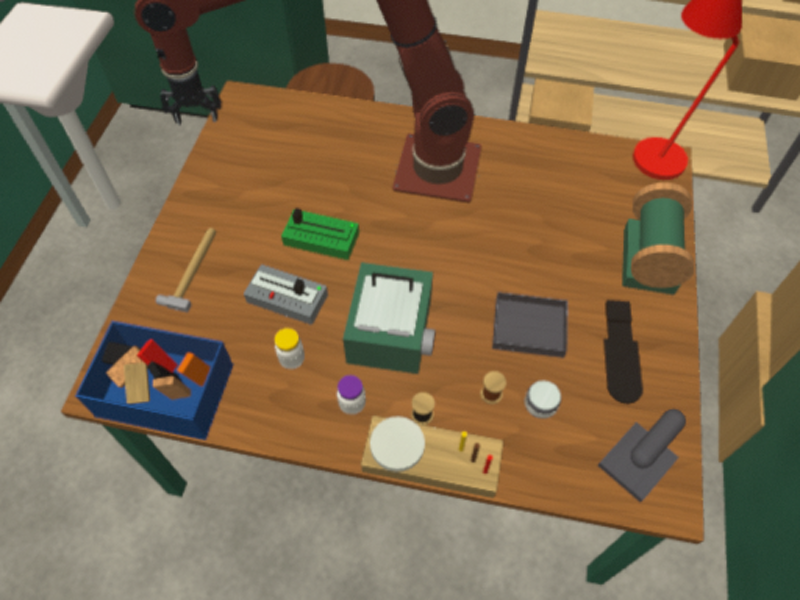

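View pics/top0.png

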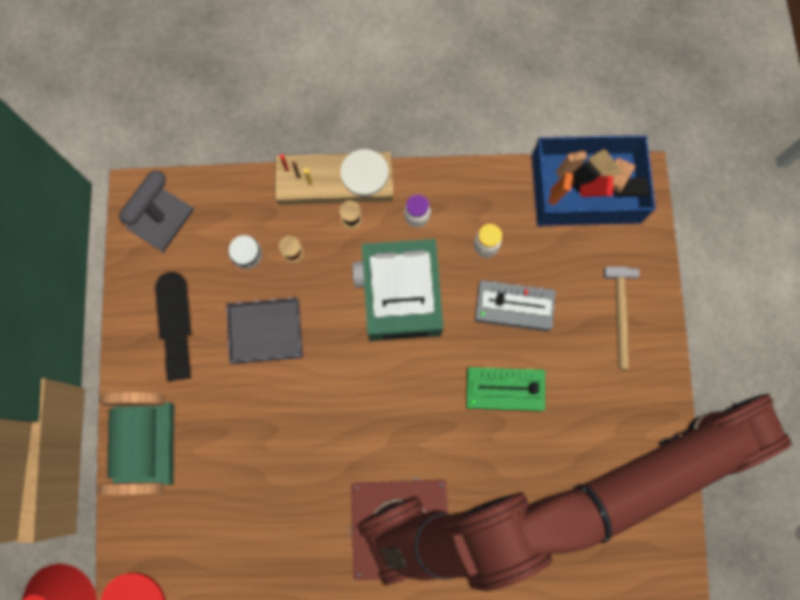

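The scene picture (800x600) shows two console-shaped things: a grey one at (285,293), which is also at (515,305) in the top picture, and a bright green one at (320,233), top (506,389). The grey one fits the description. I'll confirm it in an enlarged crop.

```bash
cat > h.py <<'E'
import numpy as np,cv2,pickle
from workcell import robot
def load(n): return pickle.load(open(n+".pkl","rb"))
def grab(n,tag):
    f=robot.grab_frame(n);pickle.dump(f,open(f"{n}{tag}.pkl","wb"));return f
def ray(f,u,v):
    p=cv2.undistortPoints(np.array([[[u,v]]],float),f["intrinsics"],np.array(f["dist_coeffs"]))[0,0]
    R=np.array(f["R"]);return -R.T@np.array(f["t"]), R.T@np.array([p[0],p[1],1.])
def atz(f,u,v,z):
    c,d=ray(f,u,v);return c+d*(z-c[2])/d[2]
def atd(f,u,v):
    c,d=ray(f,u,v);return c+d*f["range_z"][int(round(v)),int(round(u))]
def proj(f,P):
    rv=cv2.Rodrigues(np.array(f["R"]))[0]
    return cv2.projectPoints(np.array(P,float).reshape(-1,1,3),rv,np.array(f["t"]),f["intrinsics"],np.array(f["dist_coeffs"]))[0][:,0]
def crop(f,u0,v0,w,h,name,s):
    im=f["color"][v0:v0+h,u0:u0+w,::-1].copy()
    im=cv2.resize(im,None,fx=s,fy=s,interpolation=cv2.INTER_CUBIC)
    for k in range(0,w,10):
        cv2.line(im,(int(k*s),0),(int(k*s),6 if k%50 else 12),(0,0,255),1); 
        if k%20==0: cv2.putText(im,str(u0+k),(int(k*s),22),0,.4,(0,0,255),1)
    for k in range(0,h,10):
        cv2.line(im,(0,int(k*s)),(6,int(k*s)),(0,0,255),1)
        if k%20==0: cv2.putText(im,str(v0+k),(8,int(k*s)+4),0,.4,(0,0,255),1)
    cv2.imwrite("pics/"+name,im)
E
python3 - <<'E'
from h import *
t=load("top0");s=load("scene0")
crop(t,295,170,70,50,"topcons.png",11)
crop(s,150,160,70,50,"scenecons.png",11)
crop(t,220,145,70,80,"topext.png",7.5)
crop(s,215,160,70,80,"sceneext.png",7.5)
E
```

```text
(no output)
```

View pics/topcons.png

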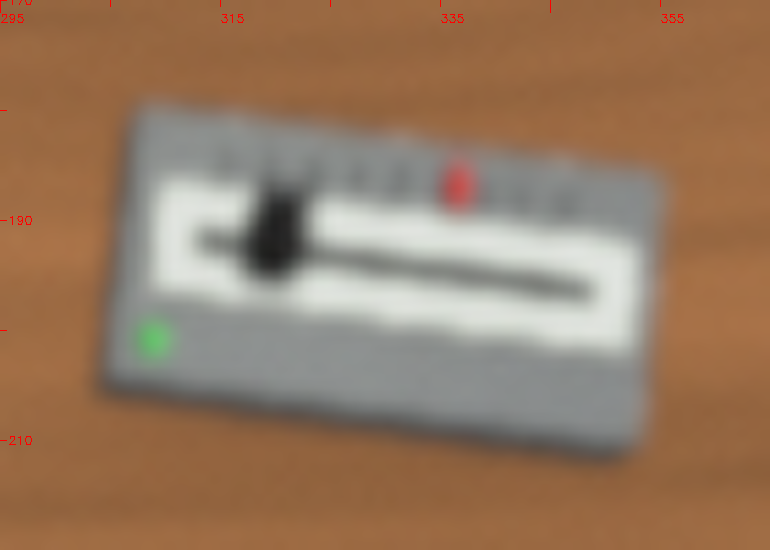

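View pics/scenecons.png

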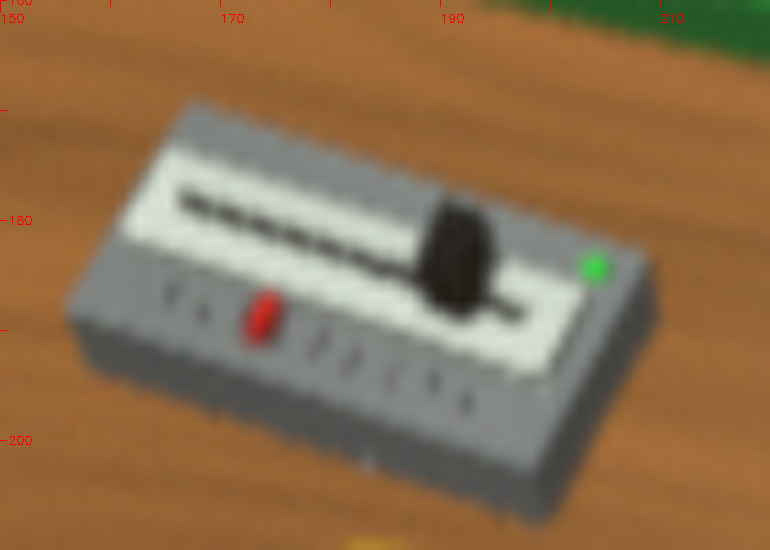

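View pics/topext.png

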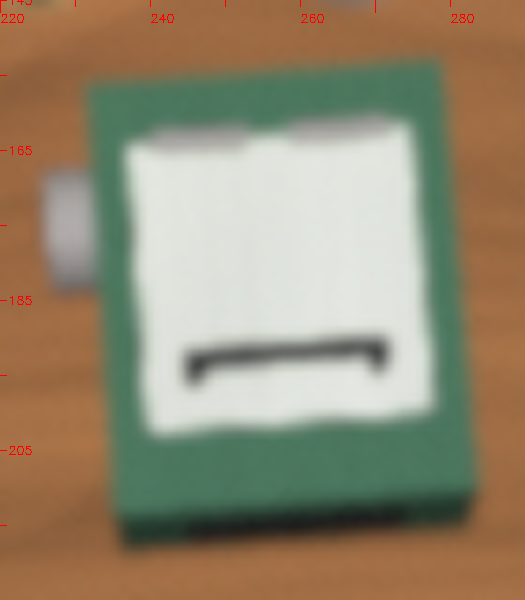

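View pics/sceneext.png

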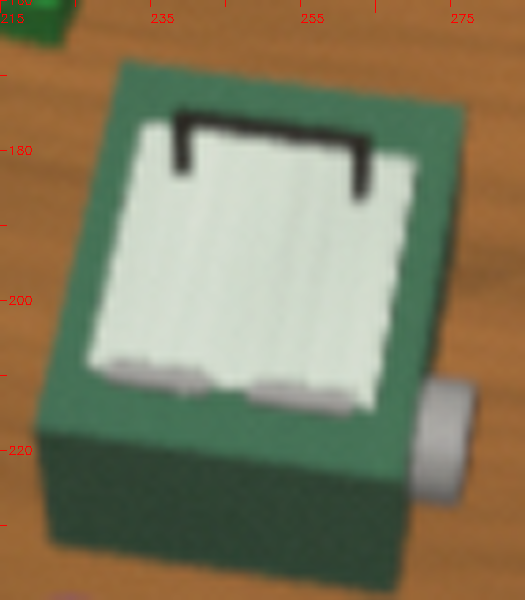

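The crops confirm it. The grey console has a red pointer at top (337,187) and a black grip at (319.5,191), near the fast end. The extractor has its hinge towards larger x and the bar near the robot. Next I'll fit the poses from the corners.

```bash
cat > fit.py <<'E'
from h import *
from scipy.optimize import least_squares
t=load("top0");s=load("scene0")
def P(f_xy,u0,v0,sc): return [(x/sc+u0-.5,y/sc+v0-.5) for x,y in f_xy]
def pose(hx,hy,z,top,scn,g,ts=((1,1),(1,-1),(-1,-1),(-1,1)),ss=((-1,-1),(-1,1),(1,1),(1,-1))):
    def res(p,full=True):
        o=[]
        c,sn=np.cos(p[2]),np.sin(p[2])
        for f,px,sg in((t,top,ts),(s,scn,ss)):
            if px is None: continue
            X=[[p[0]+c*a*hx-sn*b*hy,p[1]+sn*a*hx+c*b*hy,z] for a,b in sg]
            o.append((proj(f,X)-np.array(px)).ravel())
        return np.concatenate(o)
    r=least_squares(res,g);print(r.x.round(4),"res px",res(r.x).round(1));return r.x
C=pose(.05,.095,.045,P([(140,103),(660,175),(637,447),(105,378)],295,170,11),P([(192,102),(650,258),(540,470),(70,312)],150,160,11),[.65,-.2,0])
E_=pose(.11,.09,.125,P([(88,85),(440,62),(478,490),(118,518)],220,145,7.5),P([(122,62),(465,105),(405,478),(38,430)],215,160,7.5),[.65,0,0])
def loc(p,X):
    c,sn=np.cos(p[2]),np.sin(p[2]);d=np.array(X[:2])-p[:2];return np.array([c*d[0]+sn*d[1],-sn*d[0]+c*d[1]])
if __name__=="__main__":
    for nm,xy,f,u0,v0,z in(("ptr top",(459,187),t,295,170,.051),("ptr scn",(264,318),s,150,160,.051),("grip top",(275,233),t,295,170,.079),("grip scn",(457,257),s,150,160,.079)):
        u,v=P([xy],u0,v0,11)[0];X=atz(f,u,v,z);print(nm,X.round(4),"local",loc(C,X).round(4))
    # tray & bar
    for nm,xy,f,u0,v0,z in(("bar",(287,352),t,220,145,.173),("bar s",(272,123),s,215,160,.173)):
        u,v=P([xy],u0,v0,7.5)[0];X=atz(f,u,v,z);print(nm,X.round(4),loc(E_,X).round(4))
    crop(t,140,185,60,50,"toptray.png",12);crop(s,310,180,60,55,"scntray.png",12)
E
python3 fit.py
```

```text
[ 0.5342 -0.3027 -0.1684] res px [-0.4 -0.3  0.7 -0.4  0.4 -0.  -0.1 -0.2  0.1 -0.3  0.8 -0.5  0.2  0.2
 -0.4 -0.3]
[ 0.5725 -0.0225  0.0443] res px [-0.4 -0.   0.4 -0.6  0.7 -0.1 -0.3 -0.  -0.  -0.4  0.4 -0.1  0.4  0.2
 -0.2 -0.3]
ptr top [ 0.5627 -0.329   0.051 ] local [ 0.0325 -0.0211]
ptr scn [ 0.5604 -0.3312  0.051 ] local [ 0.0307 -0.0236]
grip top [ 0.5428 -0.259   0.079 ] local [0.0012 0.0445]
grip scn [ 0.5384 -0.2619  0.079 ] local [-0.0027  0.041 ]
bar [ 0.5287 -0.0232  0.173 ] [-0.0438  0.0012]
bar s [ 0.5225 -0.0261  0.173 ] [-0.0502 -0.0014]
```

```bash
sleep 0
```

```text
(no output)
```

View pics/toptray.png

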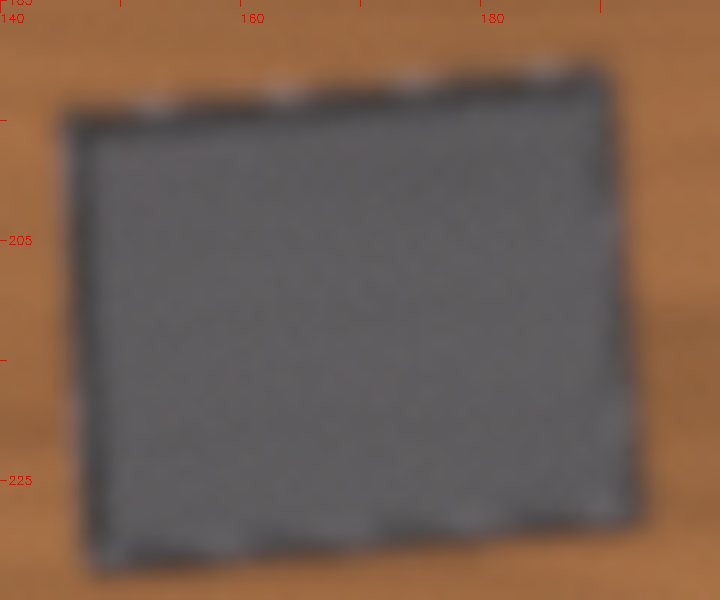

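View pics/scntray.png

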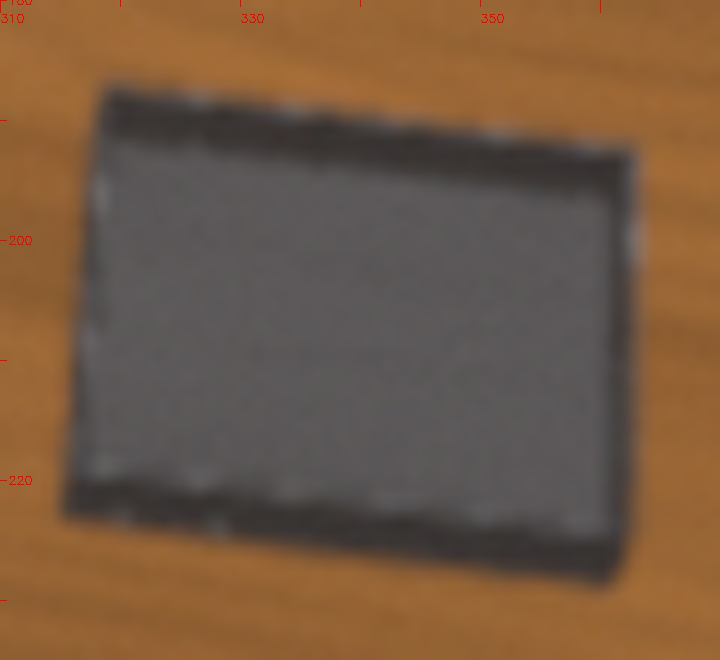

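The fits agree to under 1 px and the sizes match. Idle is at about local y = -22 mm and the grip is at about +43 mm. I'll fit the tray and set up a helper that works out tool-axis deltas.

```bash
cat > go.py <<'E'
import sys;from h import *
from scipy.spatial.transform import Rotation as Ro
def delta(p,head=None):
    s=robot.read_state();R=Ro.from_quat(s["tcp_rot"]).as_matrix()
    d=R.T@(np.array(p)-np.array(s["eef_pos"]))*1000
    h=np.degrees(np.arctan2(R[1,0],R[0,0]))
    print("t",round(s["time"],2),"pos",np.round(s["eef_pos"],4),"head",round(h,2),"tilt z",R[:,2].round(3),"gap",round(s["finger_gap"],4),"F",np.round(s["ft_force"],1))
    print("delta mm",d.round(1),"turn",None if head is None else round(-((head-h+90)%180-90),1))
if __name__=="__main__":
    a=[float(x) for x in sys.argv[1:]];delta(a[:3],a[3] if len(a)>3 else None)
E
python3 - <<'E'
from fit import *
T=pose(.075,.09,.035,P([(68,108),(605,72),(643,518),(90,562)],140,185,12),P([(106,90),(636,150)],310,180,12),[.55,.3,0],ss=((-1,-1),(-1,1)))
T=pose(.075,.09,.035,P([(68,108),(605,72),(643,518),(90,562)],140,185,12),None,[.55,.3,0])
E
python3 go.py .5414 -.2606 .16 -99.65
```

```text
[ 0.5342 -0.3027 -0.1684] res px [-0.4 -0.3  0.7 -0.4  0.4 -0.  -0.1 -0.2  0.1 -0.3  0.8 -0.5  0.2  0.2
 -0.4 -0.3]
[ 0.5725 -0.0225  0.0443] res px [-0.4 -0.   0.4 -0.6  0.7 -0.1 -0.3 -0.  -0.  -0.4  0.4 -0.1  0.4  0.2
 -0.2 -0.3]
[0.4938 0.3216 0.0558] res px [-0.3 -0.1  0.7 -1.1  0.  -0.1 -0.4  0.2 -0.3 -1.   0.6 -0.4]
[0.4927 0.3217 0.0525] res px [-0.2  0.1  0.7 -0.8 -0.1  0.2 -0.4  0.4]
t 0.1 pos [ 0.19   -0.6212  0.2305] head -73.0 tilt z [-0.     0.001 -1.   ] gap 0.0854 F [ 0.5 -0.5 -1.5]
delta mm [-242.  -441.5   70.8] turn 26.7
```

```bash
python3 -m pendant '[85,-60,-110,0,10, 85,-121,-220,0,20, 85,-181,-331,0,26.7, 85,-242,-441.5,20,26.7, 85,-242,-441.5,40,26.7, 85,-242,-441.5,50,26.7, 85,-242,-441.5,50,26.7, 85,-242,-441.5,50,26.7]'; python3 go.py .5414 -.2606 .066 -99.65
```

```text
time: 1.1
eef_pos: [0.5369, -0.2652, 0.1823]
tcp_rot: [-0.645, 0.764, 0.0, -0.0]
ft_force: [-0.1, 0.0, -0.7]
finger_gap: 0.0851
t 1.1 pos [ 0.5369 -0.2652  0.1823] head -99.71 tilt z [-0.  0. -1.] gap 0.0851 F [-0.1  0.  -0.7]
delta mm [ -5.3  -3.7 116.3] turn -0.1
```

```bash
python3 -m pendant '[85,-3,-2,40,0, 85,-5,-4,80,0, 85,-5,-4,80,0, 85,-5,-4,80,0]'; python3 go.py .5414 -.2606 .066 -99.65
python3 - <<'E'
from h import *
a=grab("top","1");b=grab("scene","1")
crop(a,280,150,90,70,"t1.png",8);crop(b,140,130,90,75,"s1.png",8)
E
```

```text
time: 1.6
eef_pos: [0.5412, -0.263, 0.1042]
tcp_rot: [-0.645, 0.764, -0.001, 0.0]
ft_force: [-0.1, -0.1, 0.3]
finger_gap: 0.0851
t 1.6 pos [ 0.5412 -0.263   0.1042] head -99.72 tilt z [ 0.001 -0.    -1.   ] gap 0.0851 F [-0.1 -0.1  0.3]
delta mm [-2.4  0.3 38.2] turn -0.1
```

View pics/t1.png

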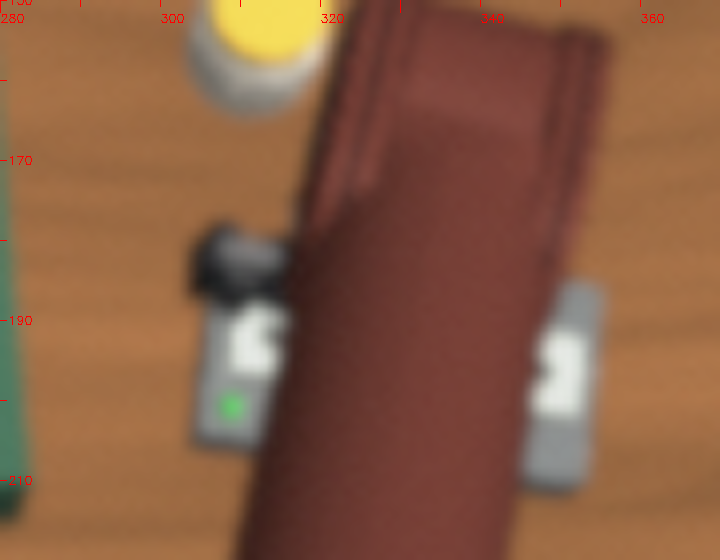

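View pics/s1.png

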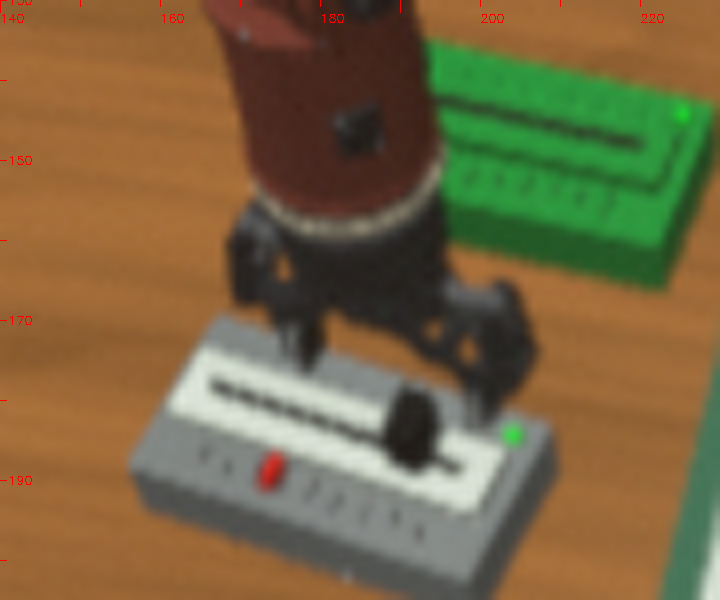

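The scene crop shows the fingers, at (177,174) and (200,181), straddling the grip at (191,183). I'll descend and pinch.

```bash
python3 -m pendant '[85,-2,0,20,0, 85,-2,0,36,0, 85,-2,0,36,0, 15,-2,0,36,0, 15,-2,0,36,0, 15,-2,0,36,0, 15,-2,0,36,0, 15,-2,0,36,0]'; python3 go.py .5414 -.2606 .066 -99.65
```

```text
time: 2.7
eef_pos: [0.5413, -0.2606, 0.0673]
tcp_rot: [-0.645, 0.764, -0.0, 0.0]
ft_force: [-0.6, 1.0, 4.7]
finger_gap: 0.0193
t 2.7 pos [ 0.5413 -0.2606  0.0673] head -99.7 tilt z [ 0. -0. -1.] gap 0.0193 F [-0.6  1.   4.7]
delta mm [-0.  -0.1  1.3] turn -0.1
```

```bash
python3 -m pendant '[15,10,0,0,0, 15,25,0,0,0, 15,40,0,0,0, 15,52,0,0,0, 15,60,0,0,0, 15,65,0,0,0, 15,65,0,0,0, 15,65,0,0,0]'
python3 - <<'E'
from h import *
b=grab("scene","2")
crop(b,140,130,90,75,"s2.png",8)
E
python3 go.py .5414 -.2606 .2
```

```text
time: 3.7
eef_pos: [0.5301, -0.3254, 0.0673]
tcp_rot: [-0.645, 0.765, -0.0, -0.0]
ft_force: [-2.6, -1.5, 5.4]
finger_gap: 0.0192
t 3.75 pos [ 0.5302 -0.3253  0.0673] head -99.72 tilt z [ 0.    -0.001 -1.   ] gap 0.0188 F [-2.1 -1.4  6.1]
delta mm [ -65.6   -0.2 -132.7] turn None
```

View pics/s2.png

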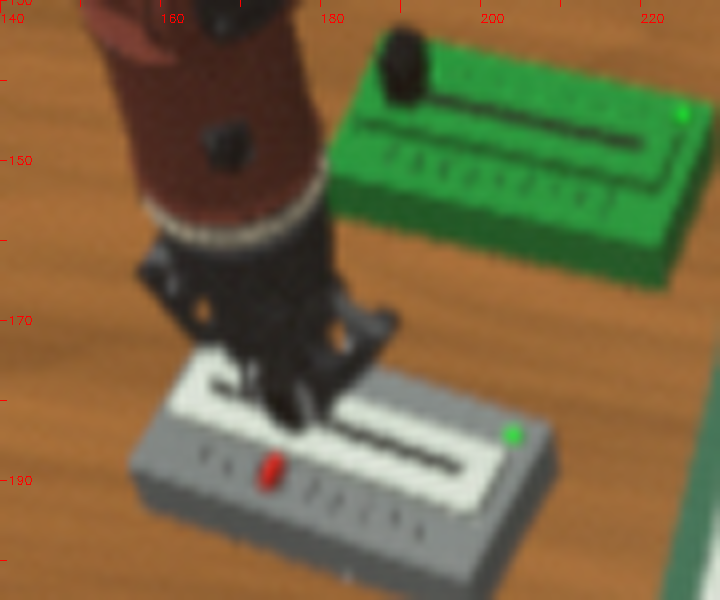

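```bash
python3 -m pendant '[45,0,0,0,0, 45,0,0,0,0, 45,0,0,-20,0, 85,0,0,-70,0, 85,0,0,-130,0, 85,-60,0,-190,0, 85,-120,0,-200,0, 85,-180,0,-200,0]'
python3 - <<'E'
from h import *
b=grab("scene","3");a=grab("top","3")
crop(b,150,160,70,50,"s3.png",11);crop(a,295,170,70,50,"t3.png",11)
E
python3 go.py .5276 -.0245 .27 2.54
```

```text
time: 4.75
eef_pos: [0.5589, -0.1599, 0.2696]
tcp_rot: [-0.644, 0.765, -0.002, 0.001]
ft_force: [1.3, 0.3, -0.0]
finger_gap: 0.0852
t 4.85 pos [ 0.5601 -0.1523  0.2689] head -99.06 tilt z [ 0.004  0.002 -1.   ] gap 0.0854 F [0.2 0.1 0.2]
delta mm [-121.    52.2   -1. ] turn 78.4
```

View pics/s3.png

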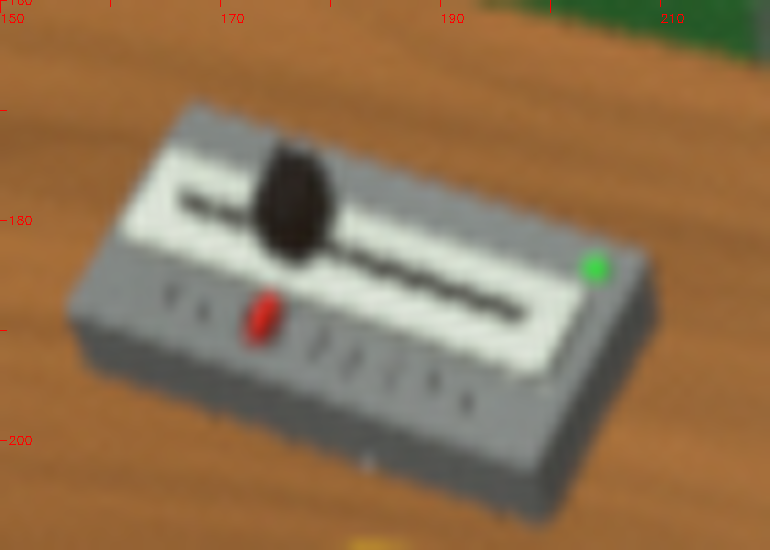

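View pics/t3.png

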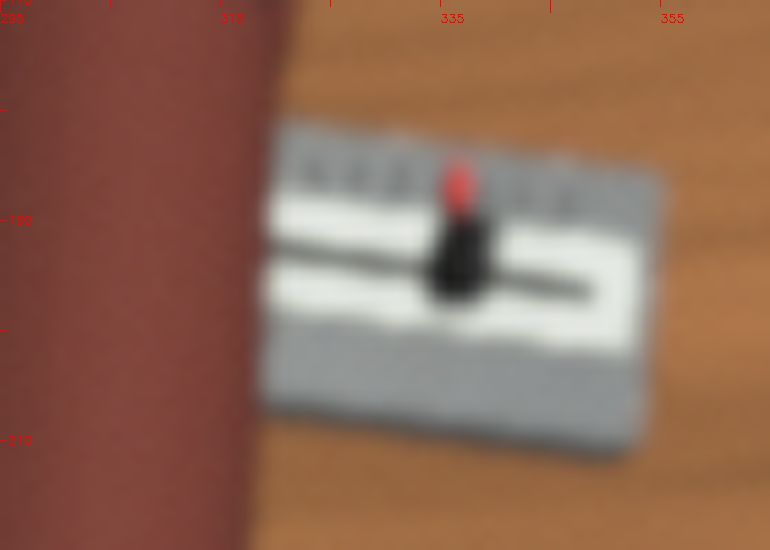

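Run:
```python
from fit import *
for nm,xy,f,z in(("ptr top",(459,187),t,.051),("ptr scn",(264,318),s,.051),("grip top",(461,257),t,.079),("grip scn",(294,203),s,.079)):
    u,v=P([xy],*((295,170) if f is t else (150,160)),11)[0];X=atz(f,u,v,z);print(nm,loc(C,X).round(4))
# predicted blobs for slider offset equal to pointer
def W(a,b,z): 
    c,sn=np.cos(C[2]),np.sin(C[2]);return [C[0]+c*a-sn*b,C[1]+sn*a+c*b,z]
for y in(-.019,-.022,-.025):
    for f,o in((t,(295,170)),(s,(150,160))):
        for z in (.059,.099): print(y,((proj(f,[W(0,y,z)])[0]+.5-np.array(o))*11).round(0),end=" ")
    print()
```

```text
[ 0.5342 -0.3027 -0.1684] res px [-0.4 -0.3  0.7 -0.4  0.4 -0.  -0.1 -0.2  0.1 -0.3  0.8 -0.5  0.2  0.2
 -0.4 -0.3]
[ 0.5725 -0.0225  0.0443] res px [-0.4 -0.   0.4 -0.6  0.7 -0.1 -0.3 -0.  -0.  -0.4  0.4 -0.1  0.4  0.2
 -0.2 -0.3]
ptr top [ 0.0325 -0.0211]
ptr scn [ 0.0307 -0.0236]
grip top [ 0.0014 -0.0204]
grip scn [-0.0025 -0.0236]
-0.019 [447. 272.] -0.019 [466. 249.] -0.019 [311. 243.] -0.019 [294. 181.] 
-0.022 [456. 273.] -0.022 [475. 250.] -0.022 [303. 241.] -0.022 [286. 178.] 
-0.025 [464. 274.] -0.025 [483. 251.] -0.025 [296. 238.] -0.025 [279. 175.]
```

The grip is level with the pointer to within about 1 mm in both cameras. Next is the flap bar.

```bash
python3 -m pendant '[85,-20,10,0,10, 85,-40,20,0,20, 85,-60,30,0,30, 85,-80,40,0,40, 85,-100,50,0,50, 85,-121,52,0,60, 85,-121,52,0,70, 85,-121,52,0,78.4]';python3 -m pendant '[85,0,0,0,0]'; python3 go.py .5276 -.0245 .22 2.54
```

```text
time: 5.85
eef_pos: [0.5269, -0.0529, 0.2434]
tcp_rot: [-0.221, 0.975, 0.013, -0.024]
ft_force: [-0.6, -0.1, 0.0]
finger_gap: 0.0847
time: 5.98
eef_pos: [0.5271, -0.0511, 0.2429]
tcp_rot: [-0.223, 0.974, 0.012, -0.025]
ft_force: [0.9, -0.1, 0.4]
finger_gap: 0.0849
t 5.97 pos [ 0.5271 -0.0511  0.2429] head -154.18 tilt z [-0.053  0.013 -0.998] gap 0.0849 F [ 0.9 -0.1  0.4]
delta mm [-13.   22.9  23.2] turn 23.3
```

```bash
python3 -c "
from workcell import robot;print([round(float(x),2) for x in robot.read_state()['joint_positions']])"
```

```text
[-0.3, 0.12, 0.35, 1.71, -0.05, 1.37, -2.63]
```

```bash
python3 -m pendant '[85,0,0,-10,-10, 85,0,0,-30,-20, 85,0,0,-30,-30, 85,0,0,-30,-40, 85,0,0,-30,-50, 85,0,0,-30,-60, 85,0,0,-30,-70, 85,0,0,-30,-78]'; python3 go.py .5276 -.0245 .27 2.54;  python3 -c "
from workcell import robot;print([round(float(x),2) for x in robot.read_state()['joint_positions']])"
```

```text
time: 6.98
eef_pos: [0.5286, -0.0533, 0.2734]
tcp_rot: [0.787, -0.616, -0.025, 0.01]
ft_force: [0.1, 0.4, 0.3]
finger_gap: 0.0846
t 6.97 pos [ 0.5286 -0.0533  0.2734] head -76.09 tilt z [-0.052  0.014 -0.999] gap 0.0846 F [0.1 0.4 0.3]
delta mm [-28.1  -6.2   3.9] turn -78.6
[-0.21, 0.11, 0.26, 1.66, -0.04, 1.43, -1.27]
```

Joint 7 ran into its range end on that turn, which left the tool tilted by 3°. I'll unwind it, then use the other range end gently to take the tilt back out, well above everything.

```bash
python3 -m pendant '[85,0,0,0,-10.5, 85,0,0,0,-21, 85,0,0,0,-31.5, 85,0,0,0,-42, 85,0,0,0,-52.5, 85,0,0,0,-63, 85,0,0,0,-73.5, 85,0,0,0,-84]'; python3 -m pendant '[85,0,0,0,-10.5, 85,0,0,0,-21, 85,0,0,0,-31.5, 85,0,0,0,-42, 85,0,0,0,-52.5, 85,0,0,0,-63, 85,0,0,0,-73.5, 85,0,0,0,-84]';python3 -m pendant '[85,0,0,0,-10.5, 85,0,0,0,-21, 85,0,0,0,-31.5, 85,0,0,0,-42, 85,0,0,0,-52.5, 85,0,0,0,-57]';  python3 go.py .5276 -.0245 .27 2.54;  python3 -c "
from workcell import robot;print([round(float(x),3) for x in robot.read_state()['joint_positions']])"
```

```text
time: 7.98
eef_pos: [0.5286, -0.0533, 0.2735]
tcp_rot: [0.997, 0.07, -0.025, -0.009]
ft_force: [0.4, 0.1, 0.1]
finger_gap: 0.085
time: 8.98
eef_pos: [0.5285, -0.0533, 0.2735]
tcp_rot: [0.694, 0.719, -0.013, -0.023]
ft_force: [-0.2, -0.4, 0.4]
finger_gap: 0.0849
time: 9.72
eef_pos: [0.5286, -0.0532, 0.2735]
tcp_rot: [0.268, 0.963, -0.0, -0.027]
ft_force: [0.1, 0.3, -0.5]
finger_gap: 0.085
t 9.72 pos [ 0.5286 -0.0532  0.2735] head 148.86 tilt z [-0.051  0.014 -0.999] gap 0.085 F [ 0.1  0.3 -0.5]
delta mm [15.5 24.2  4. ] turn -33.7
[-0.014, 0.112, 0.043, 1.65, -0.017, 1.432, 2.63]
```

```bash
python3 -m pendant '[85,0,0,0,-10, 85,0,0,0,-10]';  python3 go.py .5276 -.0245 .27 2.54;  python3 -c "
from workcell import robot;print([round(float(x),3) for x in robot.read_state()['joint_positions']])"
```

```text
time: 9.98
eef_pos: [0.527, -0.0527, 0.2605]
tcp_rot: [0.23, 0.972, -0.011, -0.039]
ft_force: [-0.5, 0.1, -0.1]
finger_gap: 0.0846
t 9.97 pos [ 0.527  -0.0527  0.2605] head 153.35 tilt z [-0.08  -0.003 -0.997] gap 0.0846 F [-0.5  0.1 -0.1]
delta mm [12.7 25.1 -9.6] turn -29.2
[0.377, 0.161, -0.408, 1.632, 0.064, 1.443, 2.638]
```

That made it slightly worse, so the trick doesn't work. I'll turn back to a comfortable wrist angle and try removing the tilt at the outer reach edge, high above everything. There an unreachable far target tips the fingers outward, opposite to this tilt.

```bash
python3 -m pendant '[85,0,0,-20,10.5, 85,0,0,-40,21, 85,0,0,-60,31.5, 85,0,0,-60,42, 85,0,0,-60,52.5, 85,0,0,-60,63, 85,0,0,-60,73.5, 85,0,0,-60,84]'; python3 -m pendant '[85,0,0,0,10.5, 85,0,0,0,21, 85,0,0,0,31.5, 85,0,0,0,42, 85,0,0,0,52.5, 85,0,0,0,63,85,0,0,0,66.8]';  python3 go.py .80 -.0245 .33 2.54;  python3 -c "
from workcell import robot;print([round(float(x),3) for x in robot.read_state()['joint_positions']])"
```

```text
time: 10.98
eef_pos: [0.5317, -0.0536, 0.3206]
tcp_rot: [0.824, 0.565, -0.034, -0.022]
ft_force: [0.2, 0.2, 0.2]
finger_gap: 0.0852
time: 11.85
eef_pos: [0.5318, -0.0536, 0.3206]
tcp_rot: [0.999, 0.019, -0.04, 0.0]
ft_force: [0.6, -0.7, -0.6]
finger_gap: 0.0852
t 11.85 pos [ 0.5318 -0.0536  0.3206] head 2.21 tilt z [-0.08  -0.002 -0.997] gap 0.0852 F [ 0.6 -0.7 -0.6]
delta mm [267.6 -18.8 -30.9] turn -0.3
[0.209, 0.137, -0.218, 1.53, 0.031, 1.558, 0.029]
```

```bash
python3 -m pendant '[85,60,0,-5,0, 85,120,0,-10,0, 85,180,0,-15,0, 85,240,-10,-20,0, 85,290,-10,-22,0, 85,310,-15,-25,0,85,310,-15,-25,0]';  python3 go.py .90 -.0245 .33 2.54;  python3 -c "
from workcell import robot;print([round(float(x),3) for x in robot.read_state()['joint_positions']])"
```

```text
time: 12.72
eef_pos: [0.8431, -0.0273, 0.3149]
tcp_rot: [0.999, 0.02, -0.043, -0.002]
ft_force: [-1.1, 0.4, -1.5]
finger_gap: 0.0848
t 12.72 pos [ 0.8431 -0.0273  0.3149] head 2.34 tilt z [-0.085  0.003 -0.996] gap 0.0848 F [-1.1  0.4 -1.5]
delta mm [ 55.5  -0.6 -19.9] turn -0.2
[0.013, 0.944, -0.165, 0.337, 0.132, 1.949, -0.005]
```

```bash
python3 -m pendant '[85,20,0,-2,0, 85,35,0,-4,0, 85,35,0,-4,0]';  python3 go.py .90 -.0245 .33 2.54;  python3 -c "
from workcell import robot;print([round(float(x),3) for x in robot.read_state()['joint_positions']])"
```

```text
time: 13.1
eef_pos: [0.8433, -0.0239, 0.2981]
tcp_rot: [0.998, 0.03, -0.061, 0.009]
ft_force: [0.8, 0.5, -0.9]
finger_gap: 0.0847
t 13.1 pos [ 0.8433 -0.0239  0.2981] head 3.36 tilt z [-0.122 -0.022 -0.992] gap 0.0847 F [ 0.8  0.5 -0.9]
delta mm [ 52.2   4.5 -38.6] turn 0.8
[0.03, 1.004, -0.404, 0.273, 0.369, 2.008, -0.017]
```

```bash
python3 -m pendant '[85,-40,0,-40,0, 85,-80,0,-80,0, 85,-120,0,-120,0, 85,-130,0,-160,0, 85,-130,0,-160,0]';  python3 go.py .70 -.0245 .55 2.54;  python3 -c "
from workcell import robot;print([round(float(x),3) for x in robot.read_state()['joint_positions']])"
```

```text
time: 13.72
eef_pos: [0.7307, -0.028, 0.4476]
tcp_rot: [0.997, 0.031, -0.066, 0.005]
ft_force: [0.9, 0.5, -1.7]
finger_gap: 0.085
t 13.72 pos [ 0.7307 -0.028   0.4476] head 3.51 tilt z [-0.132 -0.013 -0.991] gap 0.085 F [ 0.9  0.5 -1.7]
delta mm [-43.7  -4.9 -97.5] turn 1.0
[-0.047, 0.697, 0.063, 0.497, -0.031, 2.08, 0.053]
```

```bash
python3 -m pendant '[85,-5,0,-40,0, 85,-10,0,-70,0, 85,-10,0,-70,0]';  python3 go.py .70 -.0245 .60 2.54;  python3 -c "
from workcell import robot;print([round(float(x),3) for x in robot.read_state()['joint_positions']])"
```

```text
time: 14.1
eef_pos: [0.7107, -0.0254, 0.4912]
tcp_rot: [0.998, 0.032, -0.044, 0.007]
ft_force: [0.7, 0.7, -0.0]
finger_gap: 0.0849
t 14.1 pos [ 0.7107 -0.0254  0.4912] head 3.62 tilt z [-0.088 -0.018 -0.996] gap 0.0849 F [ 0.7  0.7 -0. ]
delta mm [ -20.3   -0.3 -107.5] turn 1.1
[-0.133, 0.638, 0.301, 0.517, -0.172, 2.089, 0.103]
```

Going up with joint 6 at its range end takes the tilt out, from 0.132 to 0.088. I'll continue.

```bash
python3 -m pendant '[85,-5,0,-40,0, 85,-10,0,-70,0, 85,-10,0,-70,0]';  python3 go.py .70 -.0245 .60 2.54;  python3 -c "
from workcell import robot;print([round(float(x),3) for x in robot.read_state()['joint_positions']])"
```

```text
time: 14.48
eef_pos: [0.6889, -0.0238, 0.5284]
tcp_rot: [0.999, 0.033, -0.023, 0.01]
ft_force: [0.7, 0.6, -0.5]
finger_gap: 0.085
t 14.47 pos [ 0.6889 -0.0238  0.5284] head 3.71 tilt z [-0.046 -0.021 -0.999] gap 0.085 F [ 0.7  0.6 -0.5]
delta mm [  7.7   2.7 -72. ] turn 1.2
[-0.156, 0.569, 0.322, 0.545, -0.167, 2.089, 0.106]
```

```bash
python3 -m pendant '[85,-5,0,-40,0, 85,-10,0,-72,0, 85,-10,0,-72,0]';  python3 go.py .70 -.0245 .60 2.54;  python3 -c "
from workcell import robot;print([round(float(x),3) for x in robot.read_state()['joint_positions']])"
```

```text
time: 14.85
eef_pos: [0.6648, -0.023, 0.5662]
tcp_rot: [0.999, 0.032, 0.0, 0.012]
ft_force: [-0.6, 1.2, -0.7]
finger_gap: 0.0854
t 14.85 pos [ 0.6648 -0.023   0.5662] head 3.72 tilt z [ 0.001 -0.024 -1.   ] gap 0.0854 F [-0.6  1.2 -0.7]
delta mm [ 35.    4.5 -33.7] turn 1.2
[-0.187, 0.498, 0.355, 0.571, -0.166, 2.089, 0.11]
```

The tilt is gone apart from 1.4° sideways, about the jaw axis, which is harmless. Back to the bar.

```bash
python3 go.py .5276 -.0245 .27 2.54
```

```text
t 14.85 pos [ 0.6648 -0.023   0.5662] head 3.72 tilt z [ 0.001 -0.024 -1.   ] gap 0.0854 F [-0.6  1.2 -0.7]
delta mm [-136.9  -14.5  296. ] turn 1.2
```

```bash
python3 -m pendant '[85,-27,-3,50,1.2, 85,-55,-6,100,1.2, 85,-82,-9,150,1.2, 85,-110,-12,200,1.2, 85,-137,-14.5,250,1.2, 85,-137,-14.5,296,1.2, 85,-137,-14.5,296,1.2]';  python3 go.py .5276 -.0245 .156 2.54;python3 - <<'E'
from h import *
b=grab("scene","4");a=grab("top","4")
crop(b,195,110,90,75,"s4.png",8)
E
```

```text
time: 15.72
eef_pos: [0.5249, -0.0244, 0.2649]
tcp_rot: [1.0, 0.022, -0.005, 0.012]
ft_force: [-0.1, -0.4, 0.5]
finger_gap: 0.085
t 15.72 pos [ 0.5249 -0.0244  0.2649] head 2.52 tilt z [-0.009 -0.025 -1.   ] gap 0.085 F [-0.1 -0.4  0.5]
delta mm [  3.9  -2.4 108.8] turn -0.0
```

View pics/s4.png

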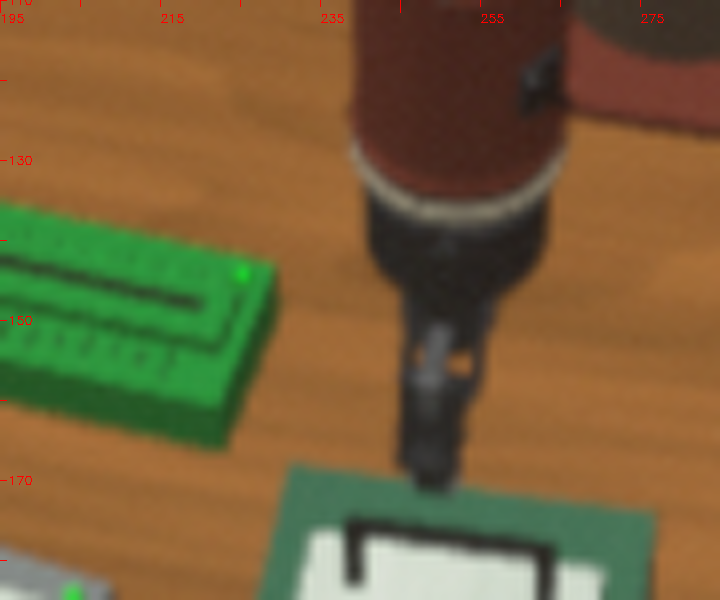

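The gripper is centred over the bar, which spans (239,176) to (263,179). I'll descend and close on it.

```bash
python3 -m pendant '[85,2,-1,40,0, 85,3,-2,80,0, 85,3,-2.4,108,0, 85,3,-2.4,108,0, 85,3,-2.4,108,0]'; python3 go.py .5276 -.0245 .156 2.54
```

```text
time: 16.45
eef_pos: [0.5315, -0.0245, 0.1626]
tcp_rot: [1.0, 0.022, 0.0, 0.012]
ft_force: [0.7, -0.8, 0.7]
finger_gap: 0.0849
t 16.45 pos [ 0.5315 -0.0245  0.1626] head 2.5 tilt z [ 0.001 -0.024 -1.   ] gap 0.0849 F [ 0.7 -0.8  0.7]
delta mm [-3.9 -0.3  6.6] turn -0.0
```

```bash
python3 -m pendant '[5,0,0,0,0, 5,0,0,0,0, 5,0,0,0,0, 5,0,0,0,0, 5,0,0,0,0]'; python3 go.py .5276 -.0245 .156 2.54
```

```text
time: 17.08
eef_pos: [0.5276, -0.0246, 0.1604]
tcp_rot: [1.0, 0.022, -0.004, 0.012]
ft_force: [-11.9, 0.3, 10.5]
finger_gap: 0.008
t 17.07 pos [ 0.5276 -0.0246  0.1604] head 2.48 tilt z [-0.007 -0.024 -1.   ] gap 0.008 F [-11.9   0.3  10.5]
delta mm [ 0.  -0.2  4.4] turn -0.1
```

The bar is held. I'll swing it along the computed arc in 5° steps, taking out the 4 mm command bias.

```bash
python3 -m pendant '[5,1,0,-8,0, 5,6,0.5,-18,0, 5,13,0.7,-27,0, 5,20,1,-36,0, 5,28,1.1,-44,0, 5,36.5,1.3,-51.5,0, 5,46,1.5,-58,0, 5,55.7,1.6,-63.7,0]'; python3 go.py .5276 -.0245 .156 2.54
```

```text
time: 18.08
eef_pos: [0.5838, -0.0225, 0.227]
tcp_rot: [1.0, 0.022, -0.003, 0.011]
ft_force: [-20.3, 0.1, 22.5]
finger_gap: 0.0077
t 18.07 pos [ 0.5838 -0.0225  0.227 ] head 2.47 tilt z [-0.006 -0.023 -1.   ] gap 0.0077 F [-20.3   0.1  22.5]
delta mm [-55.7  -2.   71.3] turn -0.1
```

```bash
python3 -m pendant '[5,0,0,-3,0, 5,7,0.2,-8,0, 5,17.8,0.3,-12,0, 5,28.7,0.4,-15,0, 5,39.8,0.4,-17,0, 5,51,0.4,-18,0, 5,51,0.4,-18,0]'; python3 go.py .5276 -.0245 .156 2.54
python3 - <<'E'
from h import *
b=grab("scene","5");a=grab("top","5")
crop(b,195,110,90,75,"s5.png",8)
E
```

```text
time: 18.95
eef_pos: [0.6389, -0.0202, 0.2444]
tcp_rot: [1.0, 0.022, 0.001, 0.012]
ft_force: [-1.8, -0.4, 9.4]
finger_gap: 0.0073
t 18.95 pos [ 0.6389 -0.0202  0.2444] head 2.5 tilt z [ 0.002 -0.024 -1.   ] gap 0.0073 F [-1.8 -0.4  9.4]
delta mm [-111.5   -2.7   88.3] turn -0.0
```

View pics/s5.png

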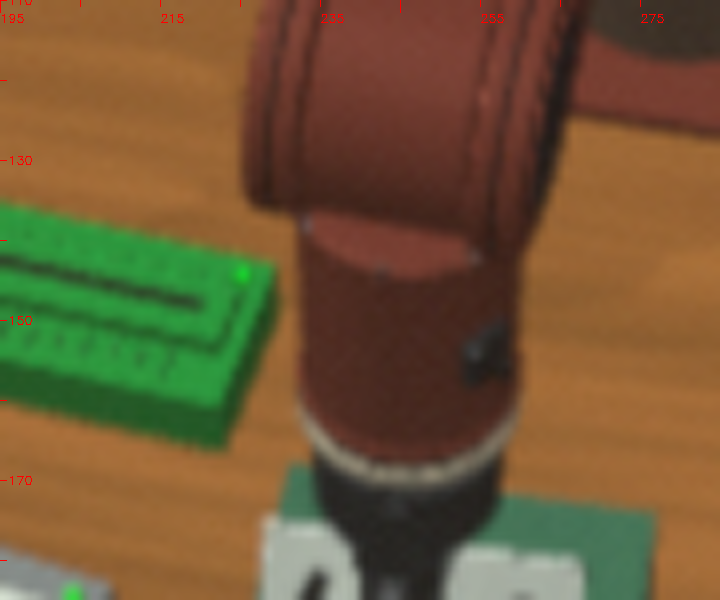

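```bash
python3 -m pendant '[5,11.3,0,1,0, 5,22.6,0,3,0, 5,33.7,0,5,0, 5,44.7,0,8,0, 5,57,0.2,12,0, 5,57,0.2,12,0, 5,57,0.2,12,0]'; python3 go.py .5276 -.0245 .156 2.54
python3 - <<'E'
from h import *
b=grab("scene","6");a=grab("top","6")
crop(b,195,110,90,75,"s6.png",8);crop(a,215,130,90,75,"t6.png",8)
E
```

```text
time: 19.92
eef_pos: [0.697, -0.018, 0.2323]
tcp_rot: [1.0, 0.022, 0.002, 0.012]
ft_force: [5.0, -1.0, 5.3]
finger_gap: 0.0075
t 19.93 pos [ 0.697  -0.018   0.2323] head 2.52 tilt z [ 0.006 -0.024 -1.   ] gap 0.0075 F [ 5.  -1.   5.3]
delta mm [-169.8   -2.8   75.5] turn -0.0
```

View pics/s6.png

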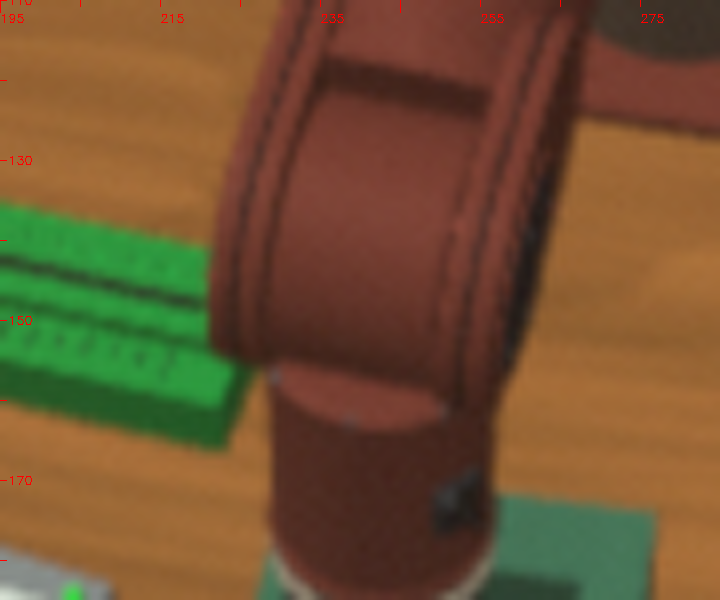

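View pics/t6.png

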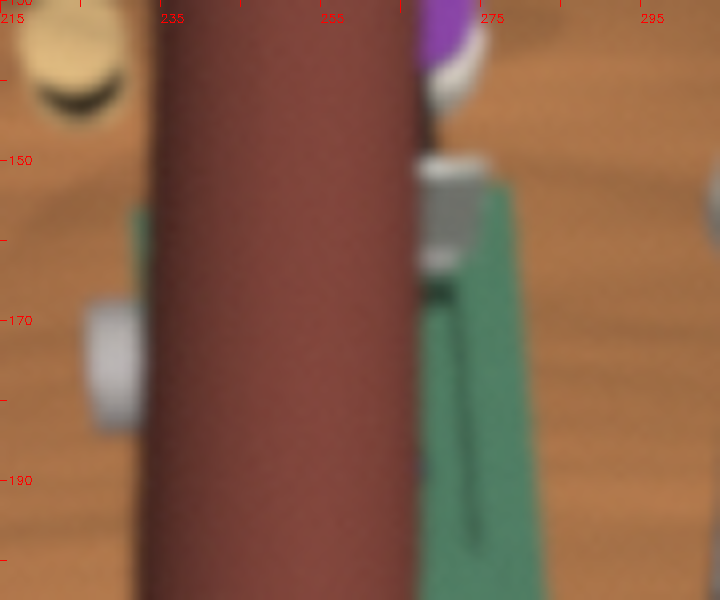

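```bash
python3 -m pendant '[28,0,0,0,0, 28,0,0,0,0, 28,0,0,0,0, 28,0,1,-30,0, 28,0,2,-80,0, 28,0,3,-130,0,  28,-60,3,-150,0, 28,-120,3,-150,0]';python3 -m pendant '[70,-60,1,0,0, 70,-120,2,0,0, 70,-170,2,0,0, 70,-170,2,0,0]'; python3 go.py .5276 -.0245 .156 2.54
python3 - <<'E'
from h import *
b=grab("scene","7");a=grab("top","7")
crop(b,195,130,90,100,"s7.png",6);crop(a,215,120,90,95,"t7.png",6.3)
E
```

```text
time: 21.02
eef_pos: [0.5738, -0.0228, 0.3811]
tcp_rot: [1.0, 0.022, -0.0, 0.012]
ft_force: [-0.3, -0.3, 0.7]
finger_gap: 0.0276
time: 21.52
eef_pos: [0.4021, -0.0324, 0.3817]
tcp_rot: [1.0, 0.022, -0.0, 0.011]
ft_force: [0.4, 0.6, 1.0]
finger_gap: 0.07
t 21.52 pos [ 0.4021 -0.0324  0.3817] head 2.52 tilt z [ 0.    -0.022 -1.   ] gap 0.07 F [0.4 0.6 1. ]
delta mm [125.8  -7.3 225.5] turn -0.0
```

View pics/s7.png

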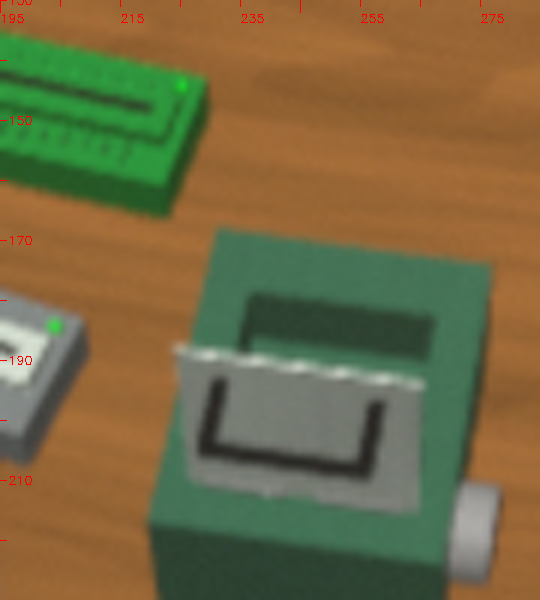

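View pics/t7.png

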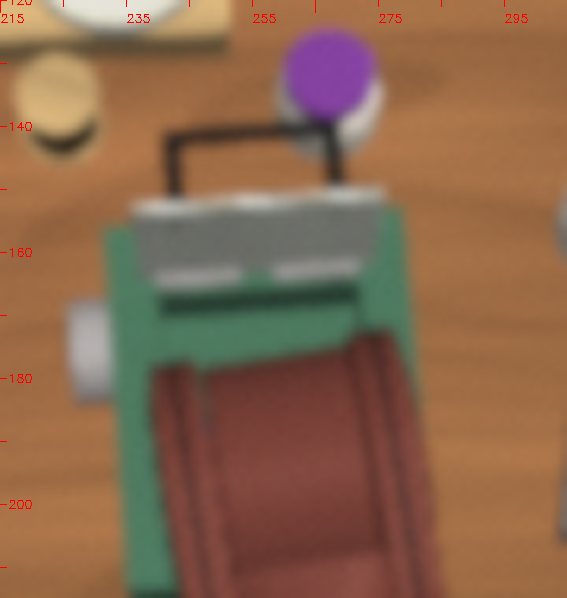

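```bash
python3 - <<'E'
from fit import *
c,sn=np.cos(E_[2]),np.sin(E_[2])
for d in(80,85,90,95,100):
    a=np.radians(d)
    x=.075-.145*np.cos(a);z=.126+.145*np.sin(a);X=[E_[0]+c*x,E_[1]+sn*x,z]
    bx=.075-.1296*np.cos(a+.3876);bz=.126+.1296*np.sin(a+.3876);B=[E_[0]+c*bx,E_[1]+sn*bx,bz]
    pt=proj(t,[X,B])+.5;ps=proj(s,[X,B])+.5
    print(d,"top edge,bar",((pt-[215,120])*6.3).round(0).tolist(),"scene",((ps-[195,130])*6).round(0).tolist())
E
python3 -m pendant '[70,30,-60,0,0, 70,60,-120,0,0, 70,80,-180,0,0, 70,90,-240,0,0, 70,90,-300,0,0, 70,90,-330,0,0, 70,90,-330,0,0]'
python3 - <<'E'
from h import *
b=grab("scene","8");a=grab("top","8")
crop(a,215,145,80,75,"t8.png",8);crop(b,215,160,70,75,"s8.png",8)
E
```

```text
[ 0.5342 -0.3027 -0.1684] res px [-0.4 -0.3  0.7 -0.4  0.4 -0.  -0.1 -0.2  0.1 -0.3  0.8 -0.5  0.2  0.2
 -0.4 -0.3]
[ 0.5725 -0.0225  0.0443] res px [-0.4 -0.   0.4 -0.6  0.7 -0.1 -0.3 -0.  -0.  -0.4  0.4 -0.1  0.4  0.2
 -0.2 -0.3]
80 top edge,bar [[262.0, 251.0], [255.0, 167.0]] scene [[310.0, 327.0], [294.0, 421.0]]
85 top edge,bar [[261.0, 228.0], [253.0, 150.0]] scene [[306.0, 344.0], [291.0, 440.0]]
90 top edge,bar [[259.0, 206.0], [252.0, 134.0]] scene [[302.0, 362.0], [288.0, 460.0]]
95 top edge,bar [[257.0, 184.0], [250.0, 119.0]] scene [[298.0, 381.0], [285.0, 480.0]]
100 top edge,bar [[255.0, 163.0], [249.0, 106.0]] scene [[294.0, 402.0], [282.0, 500.0]]
time: 22.5
eef_pos: [0.4795, 0.3054, 0.3699]
tcp_rot: [1.0, 0.024, -0.003, 0.013]
ft_force: [0.4, -1.0, -0.1]
finger_gap: 0.0698
```

View pics/t8.png

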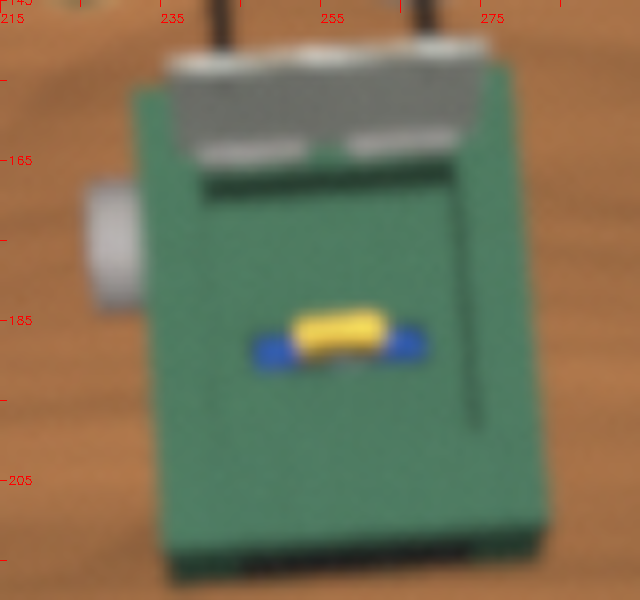

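View pics/s8.png

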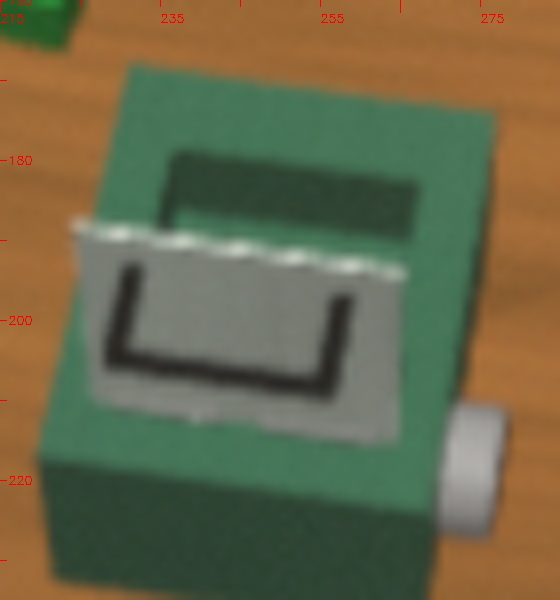

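The flap is at about 91°, and both cameras agree. The yellow tab is at top (256.5,186), with the blue frame either side of it. Now its position:

Run:
```python
from fit import *
c,sn=np.cos(E_[2]),np.sin(E_[2])
for xy,z in(((340,323),.113),((340,333),.0915),((338,350),.07)):
    u,v=P([xy],215,145,8)[0];X=atz(t,u,v,z);print(X.round(4),loc(E_,X).round(4))
# predicted outline for x offset
f=t
for x0 in(-.015,-.01,-.005,0,.005):
    pts=[[E_[0]+c*(x0+a),E_[1]+sn*(x0+a),z] for a,z in((.006,.113),(-.006,.113),(-.006,.07))]
    print(x0,((proj(f,pts)+.5-[215,145])*8).round(0).tolist())
im=load("top8")["color"].astype(int);m=(im[...,0]>150)&(im[...,1]>120)&(im[...,2]<110);m[:145]=0;m[220:]=0;m[:,:215]=0;m[:,295:]=0
ys,xs=np.nonzero(m);print("yellow",xs.mean(),ys.mean(),xs.min(),xs.max(),ys.min(),ys.max())
```

```text
[ 0.5342 -0.3027 -0.1684] res px [-0.4 -0.3  0.7 -0.4  0.4 -0.  -0.1 -0.2  0.1 -0.3  0.8 -0.5  0.2  0.2
 -0.4 -0.3]
[ 0.5725 -0.0225  0.0443] res px [-0.4 -0.   0.4 -0.6  0.7 -0.1 -0.3 -0.  -0.  -0.4  0.4 -0.1  0.4  0.2
 -0.2 -0.3]
[ 0.566  -0.0221  0.113 ] [-0.0065  0.0007]
[ 0.5658 -0.0222  0.0915] [-0.0067  0.0006]
[ 0.5622 -0.0212  0.07  ] [-0.0102  0.0018]
-0.015 [[342.0, 328.0], [344.0, 353.0], [343.0, 372.0]]
-0.01 [[341.0, 318.0], [343.0, 343.0], [343.0, 362.0]]
-0.005 [[340.0, 307.0], [342.0, 332.0], [342.0, 351.0]]
0 [[339.0, 297.0], [341.0, 322.0], [341.0, 341.0]]
0.005 [[339.0, 286.0], [341.0, 311.0], [340.0, 331.0]]
yellow 244.05454545454546 168.07272727272726 215 276 145 204
```

```bash
python3 go.py .5655 -.0224 .30 2.54
```

```text
t 22.6 pos [0.4807 0.3016 0.3711] head 2.51 tilt z [-0.004 -0.025 -1.   ] gap 0.0698 F [ 0.8 -0.2  0.7]
delta mm [ 70.9 325.5  79. ] turn -0.0
```

```bash
python3 -m pendant '[50,12,55,10,0, 50,24,110,25,0, 50,36,165,40,0, 50,48,220,55,0, 50,60,275,70,0, 50,71,325.5,79,0, 50,71,325.5,79,0, 50,71,325.5,79,0]'; python3 go.py .5655 -.0224 .14 2.54
```

```text
time: 23.6
eef_pos: [0.5648, -0.023, 0.301]
tcp_rot: [1.0, 0.021, -0.001, 0.012]
ft_force: [-0.6, 0.3, -0.1]
finger_gap: 0.05
t 23.6 pos [ 0.5648 -0.023   0.301 ] head 2.4 tilt z [-0.002 -0.024 -1.   ] gap 0.05 F [-0.6  0.3 -0.1]
delta mm [  1.2  -4.4 160.9] turn -0.1
```

```bash
python3 -m pendant '[50,1,-1,50,0, 50,1,-2.5,100,0, 50,1,-4.4,150,0, 50,1,-4.4,161,0, 50,1,-4.4,161,0]'; python3 go.py .5655 -.0224 .078 2.54;  python3 - <<'E'
from h import *
b=grab("scene","9");a=grab("top","9")
crop(a,215,145,80,75,"t9.png",8);crop(b,215,150,70,75,"s9.png",8)
E
```

```text
time: 24.22
eef_pos: [0.5657, -0.0212, 0.1407]
tcp_rot: [1.0, 0.022, -0.001, 0.012]
ft_force: [0.3, 0.0, 1.6]
finger_gap: 0.0497
t 24.23 pos [ 0.5657 -0.0212  0.1407] head 2.56 tilt z [-0.002 -0.024 -1.   ] gap 0.0497 F [0.3 0.  1.6]
delta mm [-0.  -0.3 62.8] turn 0.0
```

View pics/t9.png

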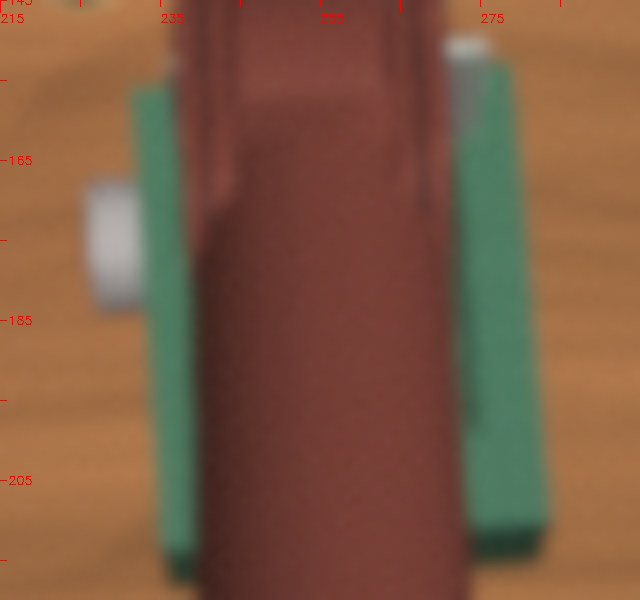

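View pics/s9.png

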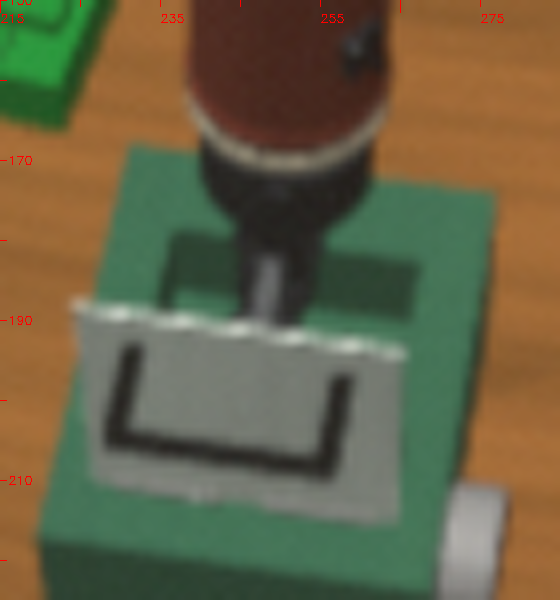

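The hand is inside the recess clear of the flap. I'll descend to the tab and close gently.

```bash
python3 -m pendant '[50,0,0,15,0, 50,0,0,30,0, 50,0,0,45,0, 50,0,-0.3,60,0, 50,0,-0.3,60,0, 50,0,-0.3,60,0]'; python3 go.py .5655 -.0224 .080 2.54
```

```text
time: 25.08
eef_pos: [0.5654, -0.023, 0.0801]
tcp_rot: [1.0, 0.022, -0.001, 0.012]
ft_force: [-0.1, 0.2, -0.1]
finger_gap: 0.0501
t 25.07 pos [ 0.5654 -0.023   0.0801] head 2.5 tilt z [-0.002 -0.024 -1.   ] gap 0.0501 F [-0.1  0.2 -0.1]
delta mm [ 0.1 -0.6  0.1] turn -0.0
```

```bash
python3 -m pendant '[30,0,0,0,0, 20,0,0,0,0, 5,0,0,0,0, 5,0,0,0,0, 5,0,0,0,0, 5,0,0,0,0]'; python3 go.py .5655 -.0224 .080 2.54
```

```text
time: 25.82
eef_pos: [0.565, -0.0229, 0.0803]
tcp_rot: [1.0, 0.022, -0.002, 0.012]
ft_force: [-3.1, -0.5, 6.1]
finger_gap: 0.0111
t 25.82 pos [ 0.565  -0.0229  0.0803] head 2.49 tilt z [-0.003 -0.024 -1.   ] gap 0.0111 F [-3.1 -0.5  6.1]
delta mm [ 0.5 -0.5  0.3] turn -0.0
```

```bash
python3 -m pendant '[5,0,0.1,-6,0, 5,0,0.3,-14,0, 5,0,0.6,-24,0, 5,0,0.8,-34,0, 5,0,1.1,-44,0, 5,0,1.3,-54,0, 5,0,1.6,-64,0, 5,0,1.8,-74,0]'; python3 go.py .5655 -.0224 .25 2.54
```

```text
time: 26.82
eef_pos: [0.5654, -0.023, 0.1546]
tcp_rot: [1.0, 0.022, -0.001, 0.012]
ft_force: [-0.2, -0.1, -2.0]
finger_gap: 0.0112
t 26.82 pos [ 0.5654 -0.023   0.1546] head 2.5 tilt z [-0.002 -0.024 -1.   ] gap 0.0112 F [-0.2 -0.1 -2. ]
delta mm [ -0.2   1.7 -95.4] turn -0.0
```

The force of -2 N in z shows about 0.2 kg on the gripper. I'll keep lifting.

```bash
python3 -m pendant '[5,0,0.3,-15,0, 5,0,0.7,-30,0, 5,0,1.1,-45,0, 5,0,1.5,-60,0, 5,0,1.9,-75,0, 5,0,2.3,-90,0, 5,0,2.5,-100,0, 5,0,2.5,-100,0]'; python3 go.py .4935 .3216 .20 3.1;  python3 - <<'E'
from h import *
b=grab("scene","10")
crop(b,205,120,80,85,"s10.png",7)
E
```

```text
time: 27.82
eef_pos: [0.5661, -0.023, 0.2547]
tcp_rot: [1.0, 0.022, -0.001, 0.012]
ft_force: [0.6, 0.7, -1.7]
finger_gap: 0.0112
t 27.82 pos [ 0.5661 -0.023   0.2547] head 2.51 tilt z [-0.001 -0.024 -1.   ] gap 0.0112 F [ 0.6  0.7 -1.7]
delta mm [ -57.4 -348.7   46.6] turn -0.6
```

View pics/s10.png

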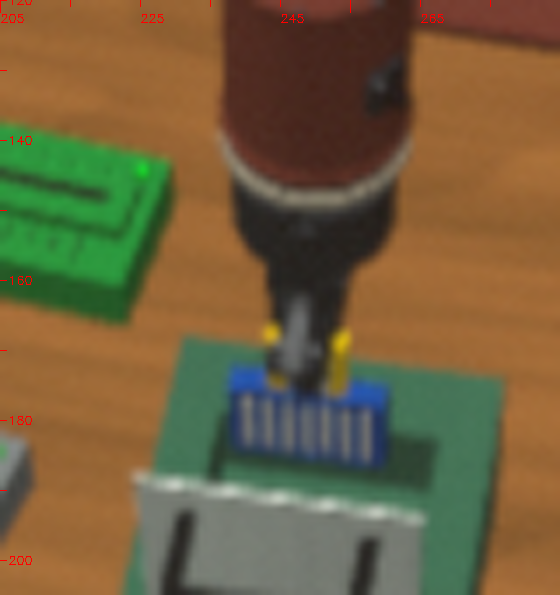

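The plate hangs free at (249,181), upright and clear of the box. Now over to the tray.

```bash
python3 -m pendant '[5,-5,-20,0,0, 5,-10,-55,0,0, 5,-20,-100,0,0, 5,-28,-145,0,0, 5,-36,-190,0,0, 5,-44,-235,0,0, 5,-51,-280,0,0, 5,-55,-315,0,0]'; python3 -m pendant '[5,-1,-15,0,0, 5,-2,-28,8,0, 5,-2,-34,18,0, 5,-2,-34,28,0, 5,-2,-34,38,0, 5,-2,-34,46,0, 5,-2,-34,46,0, 5,-2,-34,46,0]'; python3 go.py .4935 .3216 .20 3.1;  python3 - <<'E'
from h import *
b=grab("scene","11");a=grab("top","11")
crop(b,300,120,80,100,"s11.png",6);crop(a,130,160,90,85,"t11.png",7)
E
```

```text
time: 28.88
eef_pos: [0.4959, 0.2911, 0.2457]
tcp_rot: [1.0, 0.023, -0.002, 0.012]
ft_force: [1.1, 0.1, -1.7]
finger_gap: 0.0109
time: 29.88
eef_pos: [0.4936, 0.3219, 0.2002]
tcp_rot: [1.0, 0.022, -0.001, 0.012]
ft_force: [0.2, 0.4, -1.6]
finger_gap: 0.0112
t 29.88 pos [0.4936 0.3219 0.2002] head 2.49 tilt z [-0.002 -0.024 -1.   ] gap 0.0112 F [ 0.2  0.4 -1.6]
delta mm [-0.2  0.3  0.2] turn -0.6
```

View pics/s11.png

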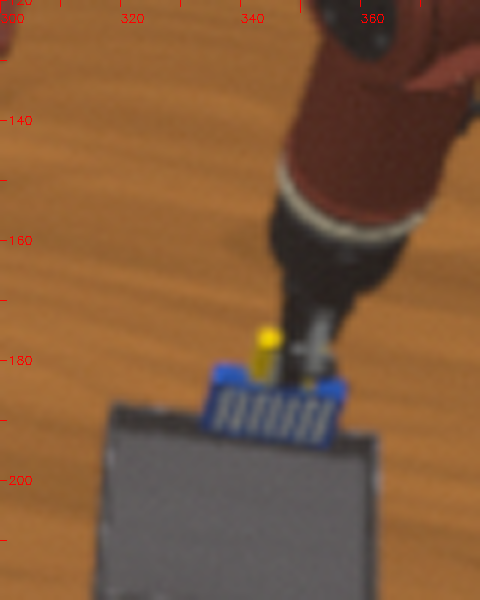

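View pics/t11.png

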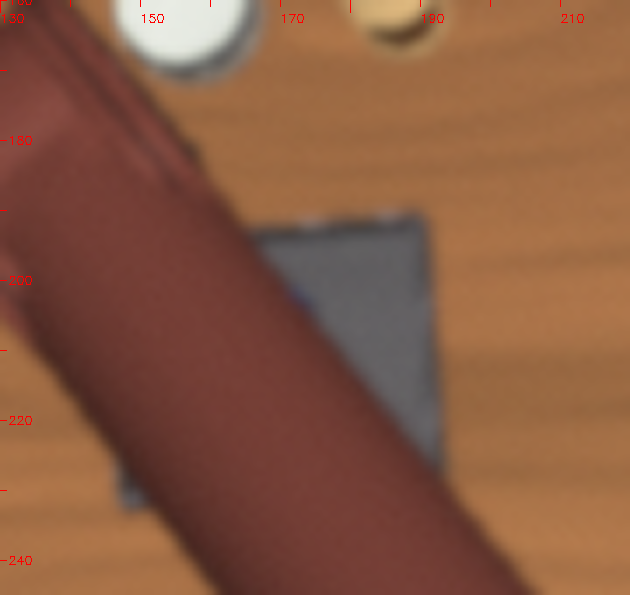

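Run:
```python
from fit import *
f=load("scene11");h=np.radians(2.49)
for z in(.132,.19):
  for a in(.007,):
    for b in(-.04,.04):
      X=[.4936+np.cos(h)*a-np.sin(h)*b,.3219+np.sin(h)*a+np.cos(h)*b,z]
      print(z,b,((proj(f,[X])[0]+.5-[300,120])*6).round(0))
```

```text
[ 0.5342 -0.3027 -0.1684] res px [-0.4 -0.3  0.7 -0.4  0.4 -0.  -0.1 -0.2  0.1 -0.3  0.8 -0.5  0.2  0.2
 -0.4 -0.3]
[ 0.5725 -0.0225  0.0443] res px [-0.4 -0.   0.4 -0.6  0.7 -0.1 -0.3 -0.  -0.  -0.4  0.4 -0.1  0.4  0.2
 -0.2 -0.3]
0.132 -0.04 [202. 432.]
0.132 0.04 [331. 449.]
0.19 -0.04 [216. 380.]
0.19 0.04 [350. 398.]
```

The observed lower corners (202,430) and (333,448) match the prediction to within 2 crop px. So the plate is upright, centred on the tray, and about 97 mm above the rim. Last overall check:

```bash
python3 -m pendant '[5,0,0,0,0, 5,0,0,0,0, 5,0,0,0,0, 5,0,0,0,0]'
python3 - <<'E'
from h import *
b=grab("scene","12");a=grab("top","12");import numpy as np
cv2.imwrite("pics/fin.png",np.hstack([cv2.resize(x["color"][:,:,::-1],(400,300),interpolation=cv2.INTER_AREA) for x in(b,a)]))
im0=load("scene0")["color"].astype(int);d=np.abs(b["color"].astype(int)-im0).sum(2)
cv2.imwrite("pics/diff.png",np.clip(d*2,0,255).astype(np.uint8))
crop(a,220,130,140,85,"t12.png",5.5)
print(np.abs(robot.read_state()["qvel"]).max())
E
```

```text
time: 30.48
eef_pos: [0.4934, 0.3219, 0.1998]
tcp_rot: [1.0, 0.022, -0.001, 0.012]
ft_force: [-0.0, -0.3, -2.0]
finger_gap: 0.0117
0.001967206169867556
```

View pics/fin.png

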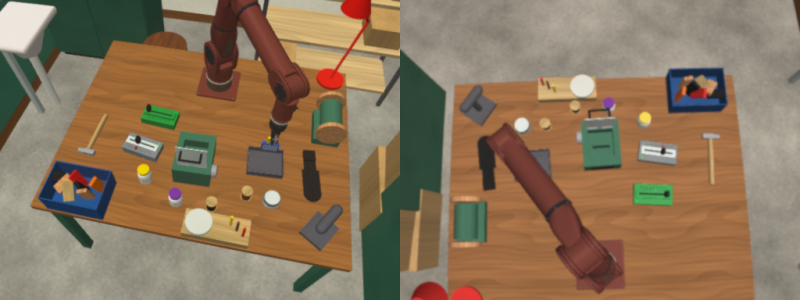

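View pics/diff.png

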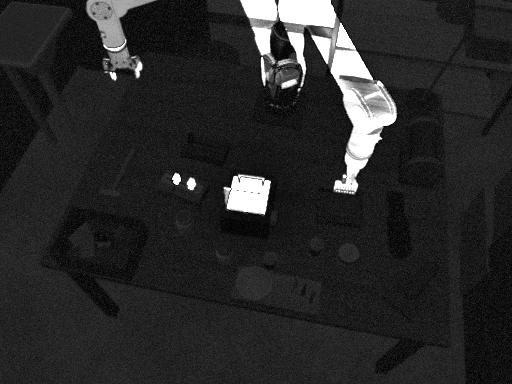

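View pics/t12.png

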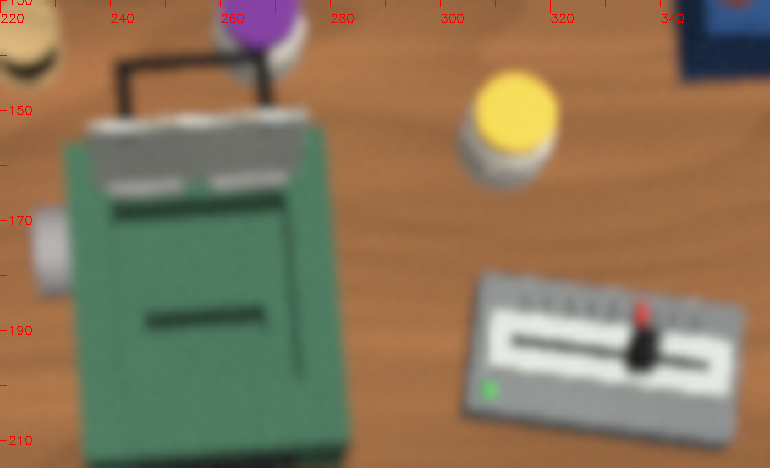

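The difference image shows changes only at the grip, the flap and the arm, so the bystanders have not moved. The flap stands open, the grip is at the pointer, and the filter slot is empty at (255,188). Handing in.

```bash
python3 -c "
from workcell import robot;print(robot.hand_in())"
```

```text
the job is handed in; nothing more can be done
None
```

The job is done as asked and was handed in at about 30.6 s of the 66 s allowed.

- **Fan:** the grip is level with the red idle pointer, to within about 1 mm in both cameras.
- **Flap:** it stands open at about 91° (both cameras agree), and it was still standing in the last pictures.
- **Filter plate:** drawn out by its yellow tab and held still over the middle of the tray. Its lower edge is about 97 mm above the tray rim. The load on the gripper is about 2 N, and the picture matches the predicted upright pose to within 2 enlarged pixels.
- **Other things on the bench:** before and after pictures show changes only at the grip, the flap and the arm.

**What went wrong on the way:**
- **Wrist turn:** one turn towards the flap ran joint 7 to the end of its range and tilted the tool by 3°. My first two attempts to correct this made it worse (up to 7°). I took the tilt out high above the bench, at about 4–9 s extra. A 1.4° sideways lean of the gripper about its jaw axis remained. The plate hangs upright regardless.
- **Flap arc:** the arc was a few mm off at first, giving about 30 N at the wrist. I corrected this part-way through.

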